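# Press a plug-in module home in a test dock and hold it there

### The arm

A 6-joint arm with a two-finger parallel gripper is mounted at the origin on the work surface. World frame = base frame: x ahead of the robot, y to its left, z up, the work surface at z = 0. Lengths are in mm, angles in rad, forces in N, time in s.
With the tool pointing down it reaches from about 275 to 750 mm from the base axis. Payload 10.2 kg.
Tool frame: the origin (TCP) lies at the very end of the fingers, on their centre line; the grasp point (between the pads) lies 19 mm behind it; x points along the fingers, y is the direction in which the jaws open and shut, and the axes are right-handed (so a half turn about x gives the same grasp; the last joint's range is limited). The gripper opens to 85 mm and grips with 20 to 120 N. Pads are 22 mm wide; open, the fingers measure 114 mm over their backs; the gripper's body (76 mm by 85 mm) begins 54 mm behind the grasp point. The pads swing forward as they close: fully open they stand 13 mm farther back than shut.
Start: joints at [-1.326, 0.313, 1.498, -0, 1.331, -0.223], TCP at [236.724, -468.607, 231.294] pointing down, gripper open.
Joint ranges: [-2.94, 2.94], [-0.97, 2.17], [0.19, 2.56], [-1.23, 4.37], [0.02, 3.11], [-2.88, 2.88]. Speed limits (rad/s): [2.39, 2.39, 3.01, 3.14, 3.14, 3.14].

### API

Orientations are given as a unit quaternion [w, x, y, z].
In Python, from rig import ctrl gives the robot as it stands. The module is installed in compiled form; this text tells all that it offers.
- The arm moves only by the tool move_arm, never from a script. Its argument "targets" is a list that holds one entry, the list of rows, each a list of 7 numbers: the opening, from 0 (shut) to 1 (fully open), then the shift along the tool's x, y, z each as a share of 150 mm, from -1 to 1, then the turn, a rotation vector about the tool's x, y, z each as a share of 60 degrees, from -1 to 1. A call has 1 to 5 rows; each row shifts and turns the commanded pose from where the row before left it, along the tool's axes as they then stand; what a row does not reach is not made up. A row lasts 1/10 s, in which the tool goes at most 50 mm and 8.59 degrees, less where a joint would pass 70% of its speed; a pose out of reach is approached as far as the arm can. A call with a number of a shift or a turn outside -1 to 1 is refused whole. A call with a gripper value outside its range is refused whole. The fingers move at their own pace and stop on an object; "force" is the grip in N (left out, the last holds). Time passes only in rows, so rows that do not move let the fingers close. It gives the time, the measured TCP pose, the force and the opening at its end, in the units of the state.
- ctrl.sense(): the state, without advancing time (a new reading comes with each control period).
- ctrl.capture(name): name is "scene" or "top" or "wrist"; returns the picture (384x512x3 uint8, red, green, blue); there is no depth.
- ctrl.calibration(name): a dict with "camera_matrix" (3x3 intrinsics, pixels), "extrinsics" (4x4, takes a point from world to camera coordinates); the wrist camera has in their place "tool_from_camera" (4x4, takes a point from camera to tool coordinates, whose origin is the TCP and whose axes are the tool frame's). Camera axes: x right, y down, z forward; pixel columns grow to the right and rows downward; lengths in mm; the calibration is good to about 2 mm. A picture is of the moment at which its call begins: read the wrist's pose just before it. calibration takes no time and is no camera call.
- ctrl.finish_job(): hands the job in, once; it reports no verdict.
Trained networks look in the newest picture that a camera, given by its name, has taken for a name from the list of things; names that differ only in an ending like _2 or _b are one class to them, and where a whole thing is asked for, a point or a joint stands for the part that bears it (a point fixed in the world has none). Each returns a list of dicts, best first, with "confidence" (0 to 1); they miss things now and then, are a little off and sometimes report something else, mostly with a low value. They report only what shows in the picture. A call takes as long as a camera call. They do not tell look-alikes from the thing itself.
- ctrl.recognise(label, camera): "point" ([row, column] in pixels, amid what is visible of it).
- ctrl.cut_out(label, camera): "pixels" (384x512 bool, what is visible of it) and "point" ([row, column] in pixels, amid what is visible of it).
The state is a dict: "time_s": time; "joints": joint angles; "dq": joint speeds; "tau": joint torques, N m; "eef_pos": TCP position; "ee_rot": TCP orientation; "force": force on the tool from outside, world axes, zero at the start; "wrist_torque": the same for the moment, N m; "grip_width": opening from 0.0 (shut) to 1.0 (fully open).
Only numpy, scipy, OpenCV 4.12 (cv2) and the standard library are available. Lean on these libraries where they do the work, as an engineer would, in place of code of your own. Each camera call takes 0.05 s, during which the arm holds its last target.

### The job

Take the green plug-in module, lower it flat into the open channel of the test dock with its black nose towards the brass plunger and still clear of it, then slide it along the channel against the sprung plunger until it rests firmly and squarely on the yellow hard stops. Do not ram it, and leave everything else on the bench where it is. Finish while holding the module pressed home against the stops: the tester reads it only as long as it is held, so do not let go.

Things in the scene. Friction and masses are not known exactly. Their poses are not given: they have to be found in the camera images.
- green_center (a point): centre (30 mm above the underside) of the GREEN plug-in module, an upright box 80 long x 30 wide x 60 mm tall standing on the bench, about 0.2 kg; its last 15 mm at the nose end is black with a brass disc on the end face. Own axes: x towards the black nose, z up.
- green_nose (a point): middle of the brass disc on the end face of the green module's black nose: 40 mm from its centre along its x, 38 mm above its underside.
- dock: test dock fixed to the bench; origin on its centre line at the bench surface, x is the pressing direction (towards the plunger), z up. Aluminium plate 12 mm thick, x -100 to +110 mm, y +-60 mm, with a channel on it (see channel). Behind the stops stands a grey housing, x 78 to 102 mm, y +-32 mm, 79 mm tall with its lamps.
- channel (a point): point on the channel floor (12 mm above the bench), centre line, dock x = -22 mm; with the module's centre over it the nose is 30 mm short of the plunger. The open-topped channel lies between two dark rails, x -85 to +40 mm, 36 mm apart; their flared tops (mouth 47 mm, outer edges 54 mm apart) reach 34 mm above the bench.
- plunger_tip (a point): where the free tip of the brass plunger (10 mm diameter, along dock x) is at rest: dock x = 48 mm, centre line, 50 mm above the bench. Fixed to the dock; does not move with the plunger.
- plunger (a joint): travel of the sprung plunger in m, 0 when free, growing as it is pressed along dock +x. The spring pushes back with 3.2 N at first and 0.4 N more per mm; a part that rests on the stops has pressed it 12 mm (0.012), where it pushes back with 8 N. It springs back when let go.
- stop_face (a point): middle of the plane of the hard stops' faces, between them, 50 mm above the bench: dock x = 60 mm. The module's nose is here when fully home (its centre then at dock x = 20 mm).
- stops: the hard stops: two fixed yellow posts, 9 mm wide and 25 mm apart, left and right of the plunger, to 68 mm above the bench. Origin and axes are the dock's.
- blue_center (a point): centre of the blue module, same shape as the green one; leave alone.
- white_center (a point): centre of the white module, same shape as the green one; leave alone.
- stripper: blue-handled stripping tool lying on the bench, about 145 x 30 x 16 mm, origin under its middle; leave alone.
- coupler_a: small green adapter on the bench, 34 x 24 x 12 mm; origin under its middle; leave alone.
- coupler_b: small blue adapter on the bench, 34 x 24 x 12 mm; origin under its middle; leave alone.
- tape: yellow tape roll lying flat, 72 mm across, 20 mm tall; origin under its middle; leave alone.
- sleeve_box: closed grey box with white lid, 77 x 52 x 26 mm; origin under its middle; leave alone.
- green: the green module as a whole; origin under its middle, 30 mm below its centre; axes as above.
Not all that is in view belongs to the job. Of the things that look like the green, take the one that is nearest to the robot's base at the start. Several things look just like the dock: the one meant starts nearest to the robot's base.

How it is judged:
By the outcome, as a careful person would: the job done as asked, in the order asked, and still so for the second after the job is handed in, while the arm keeps its last pose, push and grip.
It also fails if it takes over 48 s, if anything falls off the work surface, if the arm or the gripper's body presses on something with over 40 N, if the wrist force passes 120 N, or if a joint passes its speed limit or range.

## Working session

There is one attempt and no reset: what is moved stays moved. The work goes in short steps, Python scripts to look and compute and a tool call to move; the robot and the scene stay as the last step left them, time stands still between calls to the robot, and variables do not carry over. Pictures are saved under pics/ and viewed, and the job is handed in when it is done.

Besides the shell and the picture viewer there is one more tool, called after "Call:" by a JSON object that holds its "op" and its "data", one argument or row to a line. move_arm: Moves the arm, as the interface text tells. Shift numbers are shares of 150 mm and turn numbers shares of 60 degrees, none past 1 either way. Its arguments: {"type":"object","properties":{"targets":{"type":"array","items":{"type":"array","items":{"type":"array","items":{"type":"number","minimum":-1,"maximum":1}}}},"force":{"type":"number"}},"required":["targets"]}

```bash
mkdir -p pics; ls; python3 - <<'E'
from rig import ctrl
import cv2,json
s=ctrl.sense();print(s)
for n in("scene","top","wrist"):
    im=ctrl.capture(n);cv2.imwrite(f"pics/{n}0.png",im[:,:,::-1]);c=ctrl.calibration(n);print(n,{k:v for k,v in c.items()})
print(ctrl.sense()['time_s'])
E
```

```text
pics
{'time_s': 0.0, 'joints': array([-1.32641265e+00,  3.13448801e-01,  1.49846759e+00,  2.42702172e-05,
        1.33099915e+00, -2.23368906e-01]), 'dq': array([ 1.43593017e-03, -1.93156134e-03, -1.37772894e-05,  5.78586125e-04,
       -7.00812346e-04, -9.41832430e-04]), 'tau': array([ 1.44183591e-04, -4.12269545e+01, -2.59738898e+01, -2.01124121e-04,
        4.18698110e-03,  1.08441009e-05]), 'eef_pos': array([ 236.65571165, -468.33619091,  230.7242086 ]), 'ee_rot': array([ 0.16340221,  0.68785981,  0.16433776, -0.68785297]), 'force': array([0.58768829, 0.23521144, 0.3134086 ]), 'wrist_torque': array([ 0.07026002, -0.01052408, -0.00564529]), 'grip_width': 0.9958120605311888}
scene {'camera_matrix': array([[375.6760841 ,   0.        , 258.56571376],
       [  0.        , 375.6760841 , 192.68766276],
       [  0.        ,   0.        ,   1.        ]]), 'extrinsics': array([[-8.91861249e-01,  4.52294948e-01, -3.57669976e-03,
         5.17010939e+02],
       [ 3.11700377e-01,  6.08860169e-01, -7.29473899e-01,
        -1.72540342e+02],
       [-3.27759649e-01, -6.51704362e-01, -6.839992
[... 499 characters left out ...]
40e-01,  1.12501719e-02, -9.77561100e-01,
         1.02801301e+03],
       [ 0.00000000e+00,  0.00000000e+00,  0.00000000e+00,
         1.00000000e+00]])}
wrist {'camera_matrix': array([[284.56435375,   0.        , 255.36295539],
       [  0.        , 284.56435375, 193.49484419],
       [  0.        ,   0.        ,   1.        ]]), 'tool_from_camera': array([[-3.45174766e-04, -2.85347202e-01,  9.58424152e-01,
        -1.42297460e+02],
       [ 9.99998724e-01,  1.39667498e-03,  7.75973376e-04,
         5.91223787e-01],
       [-1.56002887e-03,  9.58423196e-01,  2.85346356e-01,
        -7.23804496e+01],
       [ 0.00000000e+00,  0.00000000e+00,  0.00000000e+00,
         1.00000000e+00]])}
0.15
```

View pics/scene0.png

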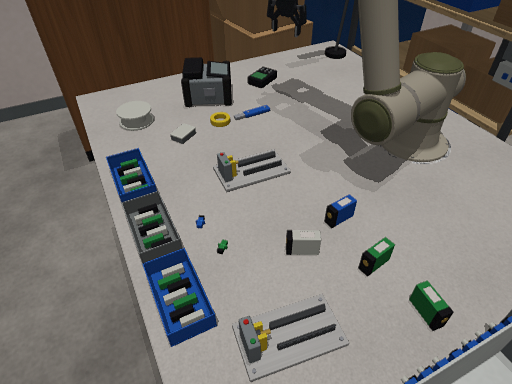

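View pics/top0.png

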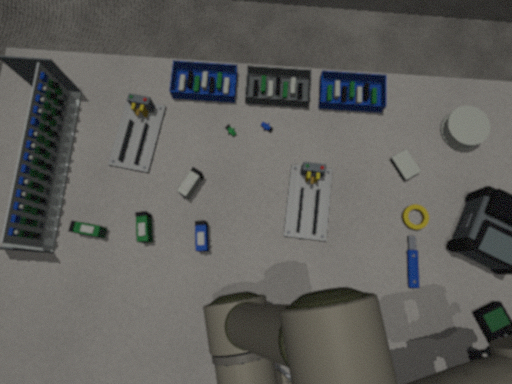

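View pics/wrist0.png

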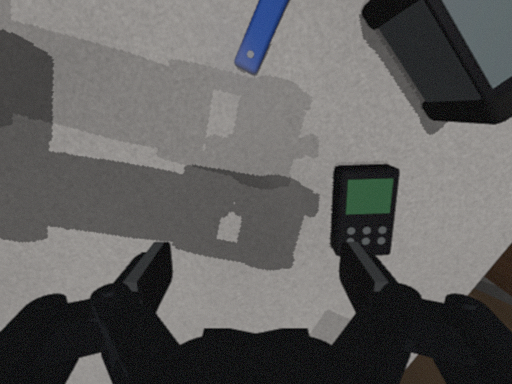

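```bash
python3 - <<'E'
import cv2,numpy as np
s=cv2.imread('pics/scene0.png');t=cv2.imread('pics/top0.png')
a=cv2.resize(s[195:335,310:460],None,fx=4,fy=4,interpolation=cv2.INTER_CUBIC)
cv2.imwrite('pics/c1.png',a)
b=cv2.resize(t[150:250,50:350],None,fx=2.6,fy=2.6,interpolation=cv2.INTER_CUBIC)
cv2.imwrite('pics/c2.png',b)
b=cv2.resize(s[135:200,200:300],None,fx=6,fy=6,interpolation=cv2.INTER_CUBIC)
cv2.imwrite('pics/c3.png',b)
E
cat > h.py <<'E'
import numpy as np,cv2
from rig import ctrl
from scipy.spatial.transform import Rotation as R
def K(n):
    c=ctrl.calibration(n); return c
def ray(n,px,st=None):
    c=ctrl.calibration(n);k=c['camera_matrix']
    d=np.linalg.inv(k)@np.array([px[1],px[0],1.])
    if n=='wrist':
        q=st['ee_rot'];Rt=R.from_quat([q[1],q[2],q[3],q[0]]).as_matrix()
        T=c['tool_from_camera'];o=Rt@T[:3,3]+st['eef_pos'];return o,Rt@T[:3,:3]@d
    E=c['extrinsics'];return -E[:3,:3].T@E[:3,3],E[:3,:3].T@d
def onz(n,px,z,st=None):
    o,d=ray(n,px,st);return o+d*(z-o[2])/d[2]
def proj(n,P,st=None):
    c=ctrl.calibration(n);P=np.atleast_2d(P).astype(float)
    if n=='wrist':
        q=st['ee_rot'];Rt=R.from_quat([q[1],q[2],q[3],q[0]]).as_matrix()
        T=c['tool_from_camera'];p=((P-st['eef_pos'])@Rt-T[:3,3])@T[:3,:3]
    else:
        E=c['extrinsics'];p=P@E[:3,:3].T+E[:3,3]
    p=p@c['camera_matrix'].T;return p[:,:2]/p[:,2:]   # (col,row)
E
python3 - <<'E'
from h import *
for n in('top','scene'):
  for l in('green','dock','stops','plunger_tip','green_nose'):
    for r in ctrl.recognise(l,n):
        print(n,l,round(r['confidence'],2),np.round(r['point']),np.round(onz(n,r['point'],40)))
print(ctrl.sense()['time_s'])
E
```

```text
top green 0.93 [230.  90.] [424. 481.  40.]
top green 0.71 [226. 143.] [447. 341.  40.]
top green 0.16 [166. 407.] [ 667. -376.   40.]
top dock 0.93 [200. 312.] [ 552. -114.   40.]
top dock 0.55 [132. 138.] [712. 390.  40.]
top stops 0.64 [172. 310.] [ 631. -104.   40.]
top plunger_tip 0.97 [133. 136.] [710. 395.  40.]
top plunger_tip 0.87 [200. 306.] [549. -96.  40.]
top green_nose 0.77 [227.  88.] [432. 491.  40.]
top green_nose 0.62 [224. 144.] [452. 340.  40.]
scene green 0.86 [302. 426.] [433. 484.  40.]
scene green 0.62 [255. 374.] [449. 339.  40.]
scene dock 0.82 [337. 287.] [729. 419.  40.]
scene dock 0.64 [169. 250.] [572. -74.  40.]
scene stops 0.63 [339. 262.] [775. 399.  40.]
scene plunger_tip 0.59 [334. 287.] [727. 413.  40.]
scene green_nose 0.9 [256. 373.] [453. 339.  40.]
scene green_nose 0.57 [301. 429.] [426. 486.  40.]
scene green_nose 0.21 [167. 233.] [ 610. -108.   40.]
0.65
```

View pics/c1.png

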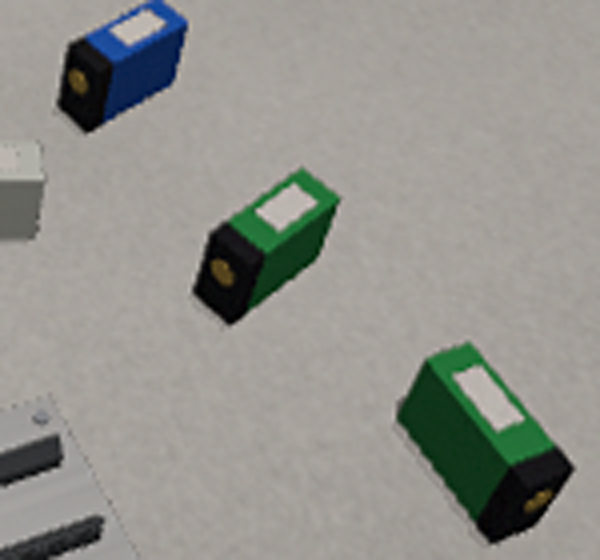

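View pics/c2.png

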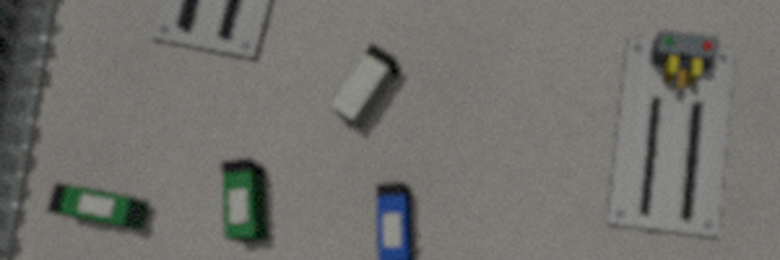

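View pics/c3.png

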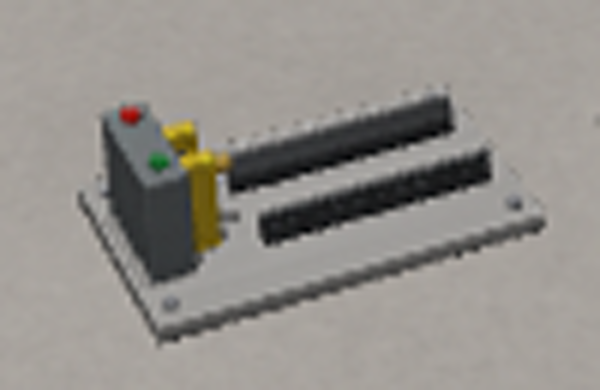

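```bash
cat >> h.py <<'E'
from scipy.optimize import minimize
def tf(P,x,y,a):
    c,s=np.cos(a),np.sin(a);P=np.asarray(P,float)
    return np.c_[c*P[:,0]-s*P[:,1]+x,s*P[:,0]+c*P[:,1]+y,P[:,2]]
def box(x0,x1,y0,y1,z0,z1): return [[x,y,z] for x in(x0,x1) for y in(y0,y1) for z in(z0,z1)]
GREEN=[box(-40,40,-15,15,0,60)]
DOCK=[box(-100,110,-60,60,0,12),box(78,102,-32,32,0,75)]
def render(n,parts,p,st=None,S=4):
    m=np.zeros((384*S,512*S),np.uint8)
    for b in parts:
        q=(proj(n,tf(b,*p),st)+.5)*S
        cv2.fillConvexPoly(m,cv2.convexHull(np.round(q).astype(np.int32)),1)
    return cv2.resize(m.astype(np.float32),(512,384),interpolation=cv2.INTER_AREA)
def fit(views,parts,p0):
    # views: list of (cam,mask,state)
    def cost(v):
        p=(p0[0]+v[0]*10,p0[1]+v[1]*10,p0[2]+v[2]*.1);c=0
        for n,m,st in views:
            r=render(n,parts,p,st);c+=np.abs(r-m).sum()/m.sum()
        return c
    best=None
    for a in(-1,0,1):
        r=minimize(cost,[0,0,a],method='Nelder-Mead',options=dict(initial_simplex=np.array([[0,0,a],[1,0,a],[0,1,a],[0,0,a+1.]]),xatol=.005,fatol=1e-4))
        if best is None or r.fun<best.fun:best=r
    v=best.x;return (p0[0]+v[0]*10,p0[1]+v[1]*10,p0[2]+v[2]*.1),best.fun
def pick(l,n,xy,z=30):
    best=None
    for r in ctrl.cut_out(l,n):
        d=np.linalg.norm(onz(n,r['point'],z)[:2]-xy) if n!='wrist' else -r['confidence']
        if best is None or d<best[0]:best=(d,r)
    return best
E
python3 - <<'E'
from h import *
for l,xy,parts in(('green',(447,341),GREEN),('dock',(560,-100),DOCK)):
    vs=[]
    for n in('top','scene'):
        d,r=pick(l,n,xy);print(l,n,d,r['confidence'],r['pixels'].sum())
        vs.append((n,r['pixels'].astype(np.float32),None))
        print(fit(vs[-1:],parts,(*xy,-.05)))
        cv2.imwrite(f'pics/m_{l}_{n}.png',r['pixels']*255)
    print('both',fit(vs,parts,(*xy,-.05)))
E
```

```text
green top 14.11120072237136 0.6 535
((np.float64(444.73622444306716), np.float64(341.87263702189466), np.float64(0.18698169266566483)), np.float64(0.055607475340366364))
green scene 4.369955011231487 0.68 744
((np.float64(440.90972251990934), np.float64(336.61610659817484), np.float64(0.20777959069215823)), np.float64(0.0968581959605217))
both ((np.float64(444.7797660379503), np.float64(340.167981323027), np.float64(0.20406414919254284)), np.float64(0.2205853909254074))
dock top 14.380900393907726 0.89 3225
((np.float64(546.6561658851862), np.float64(-106.4338989819285), np.float64(-0.05418119971137781)), np.float64(0.027635658159852028))
dock scene 8.7470165696946 0.97 1947
((np.float64(543.1790406949706), np.float64(-113.96725313666948), np.float64(-0.04615031865892004)), np.float64(0.07110297679901123))
both ((np.float64(545.6050908153408), np.float64(-107.94849578728774), np.float64(-0.0560773559269971)), np.float64(0.15222352743148804))[ WARN:0@4.155] global loadsave.cpp:1063 imwrite_ Unsupported depth image for selected encoder is fallbacked to CV_8U.
```

```bash
cat >> h.py <<'E'
def Rt(st):
    q=st['ee_rot'];return R.from_quat([q[1],q[2],q[3],q[0]]).as_matrix()
def info():
    s=ctrl.sense();M=Rt(s)
    print('t',round(s['time_s'],2),'pos',np.round(s['eef_pos'],1),'x',np.round(M[:,0],4),'yawZ',round(np.degrees(np.arctan2(M[1,2],M[0,2])),2),'F',np.round(s['force'],2),'T',np.round(s['wrist_torque'],2),'grip',round(s['grip_width'],3),'j',np.round(s['joints'],2));return s
def plan(target,yawz):
    """target TCP, tool pointing down, tool z at yaw (rad): total shift in tool axes after/before turn"""
    s=info();M=Rt(s);z=np.array([np.cos(yawz),np.sin(yawz),0]);x=np.array([0,0,-1.]);y=np.cross(z,x)
    G=np.c_[x,y,z];rv=R.from_matrix(M.T@G).as_rotvec(degrees=True)
    d=np.array(target)-s['eef_pos']
    print('shift tool now (share150)',np.round(M.T@d/150,4),'in target frame',np.round(G.T@d/150,4),'turn deg',np.round(rv,2),'share60',np.round(rv/60,4))
E
python3 - <<'E'
from h import *
plan((445-0,341,231),0.195)
plan((445-0,341,231),0.195+np.pi)
E
```

```text
t 0.85 pos [ 236.7 -468.6  231.3] x [-0.  0. -1.] yawZ -153.2 F [-0.66  0.28 -0.21] T [ 0.03 -0.01  0.02] grip 0.997 j [-1.33  0.31  1.5  -0.    1.33 -0.22]
shift tool now (share150) [ 2.0000e-03 -4.1913e+00 -3.6731e+00] in target frame [1.9000e-03 5.0260e+00 2.4079e+00] turn deg [-164.37   -0.      0.  ] share60 [-2.7395 -0.      0.    ]
t 0.85 pos [ 236.7 -468.6  231.3] x [-0.  0. -1.] yawZ -153.2 F [-0.66  0.28 -0.21] T [ 0.03 -0.01  0.02] grip 0.997 j [-1.33  0.31  1.5  -0.    1.33 -0.22]
shift tool now (share150) [ 2.0000e-03 -4.1913e+00 -3.6731e+00] in target frame [ 1.9000e-03 -5.0260e+00 -2.4079e+00] turn deg [15.63  0.    0.  ] share60 [0.2605 0.     0.    ]
```

Call:
{"op": "move_arm", "data": {
  "targets": [
    [[1,0,-0.25,-0.21,0.13,0,0],[1,0,-0.27,-0.18,0.13,0,0],[1,0,-0.298,-0.144,0,0,0],[1,0,-0.298,-0.144,0,0,0],[1,0,-0.298,-0.144,0,0,0]]
  ]
}}

```text
time_s: 1.35
eef_pos: [297.8, -227.8, 231.3]
ee_rot: [0.069, 0.704, 0.069, -0.704]
force: [2.0, -0.1, 0.4]
grip_width: 1.001
```

Call:
{"op": "move_arm", "data": {
  "targets": [
    [[1,0,-0.298,-0.144,0,0,0],[1,0,-0.298,-0.144,0,0,0],[1,0,-0.298,-0.144,0,0,0],[1,0,-0.298,-0.144,0,0,0],[1,0,-0.298,-0.144,0,0,0]]
  ]
}}

```text
time_s: 1.85
eef_pos: [360.4, 12.5, 231.7]
ee_rot: [0.069, 0.704, 0.069, -0.703]
force: [1.3, -2.6, -0.8]
grip_width: 1.0
```

Call:
{"op": "move_arm", "data": {
  "targets": [
    [[1,0,-0.298,-0.144,0,0,0],[1,0,-0.298,-0.144,0,0,0],[1,0,-0.298,-0.144,0,0,0],[1,0,-0.298,-0.144,0,0,0],[1,0,-0.298,-0.144,0,0,0]]
  ]
}}

```text
time_s: 2.35
eef_pos: [422.9, 253.1, 231.4]
ee_rot: [0.069, 0.704, 0.069, -0.704]
force: [0.6, -0.4, 0.8]
grip_width: 1.002
```

```bash
python3 - <<'E'
from h import *
plan((445-0,341,231),0.195+np.pi)
E
```

```text
t 2.35 pos [422.9 253.1 231.4] x [ 5.e-04  1.e-04 -1.e+00] yawZ -168.77 F [ 0.64 -0.45  0.76] T [-0.05 -0.03 -0.08] grip 1.002 j [ 0.3   0.24  1.59 -0.    1.31  1.68]
shift tool now (share150) [ 0.0026 -0.5462 -0.259 ] in target frame [ 0.0025 -0.5464 -0.2584] turn deg [ 0.06 -0.03 -0.  ] share60 [ 0.001  -0.0005 -0.    ]
```

Call:
{"op": "move_arm", "data": {
  "targets": [
    [[1,0,-0.2,-0.1,0,0,0],[1,0,0,0,0,0,0],[1,0,0,0,0,0,0]]
  ]
}}

```text
time_s: 2.65
eef_pos: [431.5, 283.3, 231.0]
ee_rot: [-0.07, -0.703, -0.069, 0.704]
force: [-1.2, -0.7, -0.1]
grip_width: 1.001
```

```bash
cat > look.py <<'E'
from h import *
import sys
def look(name,labels):
    s=info();im=ctrl.capture('wrist');cv2.imwrite(f'pics/{name}.png',im[:,:,::-1])
    out={}
    for l in labels:
        out[l]=ctrl.cut_out(l,'wrist')
        for r in out[l]: print(l,round(r['confidence'],2),np.round(r['point']),r['pixels'].sum())
    return s,im,out
E
python3 - <<'E'
from look import *
import pickle
plan((445-0,341,231),0.195+np.pi)
s,im,o=look('w1',['green'])
pickle.dump((s,im,o),open('w1.pkl','wb'))
E
```

```text
t 2.65 pos [431.5 283.3 231. ] x [-6.e-04 -5.e-04 -1.e+00] yawZ -168.72 F [-1.15 -0.68 -0.13] T [ 0.04  0.01 -0.02] grip 1.001 j [ 0.35  0.29  1.52 -0.    1.32  1.73]
shift tool now (share150) [-0.0006 -0.3596 -0.1636] in target frame [-3.000e-04 -3.599e-01 -1.630e-01] turn deg [ 0.1   0.04 -0.02] share60 [ 0.0017  0.0007 -0.0003]
t 2.65 pos [431.5 283.3 231. ] x [-6.e-04 -5.e-04 -1.e+00] yawZ -168.72 F [-1.15 -0.68 -0.13] T [ 0.04  0.01 -0.02] grip 1.001 j [ 0.35  0.29  1.52 -0.    1.32  1.73]
green 0.92 [151. 208.] 2270
green 0.73 [141.  79.] 3354
```

View pics/w1.png

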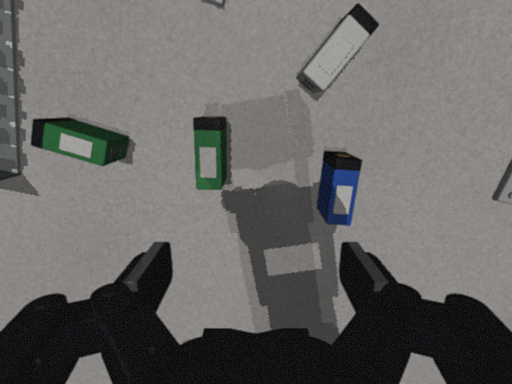

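```bash
python3 - <<'E'
from look import *
import pickle
s,im,o=pickle.load(open('w1.pkl','rb'))
m=o['green'][0]['pixels'].astype(np.float32)
print(onz('wrist',o['green'][0]['point'],45,s))
p,c=fit([('wrist',m,s)],GREEN,(445,341,.195));print(p,c)
v=im[:,:,::-1].copy()
q=proj('wrist',tf(GREEN[0],*p),s);print(q)
v=cv2.resize(v,None,fx=4,fy=4,interpolation=cv2.INTER_CUBIC)
for a in range(8):
  for b in range(a):
    if bin(a^b).count('1')==1: cv2.line(v,tuple(np.int32((q[a]+.5)*4)),tuple(np.int32((q[b]+.5)*4)),(0,0,255),1)
v=v[420:800,640:1060]
cv2.imwrite('pics/w1f.png',v)
plan((p[0],p[1],150),p[2]+np.pi)
E
```

```text
[446.17452831 341.20684804  45.        ]
(np.float64(444.85970690701816), np.float64(338.8493041643823), np.float64(0.17542369129024232)) 0.054350219666957855
[[226.61071291 177.52252492]
 [221.57055301 189.69874327]
 [204.29859725 177.02780465]
 [195.3115014  189.12473444]
 [226.23531914 115.95191052]
 [220.74303182 117.35140256]
 [202.50544048 115.38850873]
 [192.49793368 116.68190067]]
t 2.75 pos [431.6 282.3 231.4] x [-1.e-04 -2.e-04 -1.e+00] yawZ -168.84 F [0.41 0.2  0.46] T [ 0.04 -0.02  0.03] grip 1.002 j [ 0.35  0.29  1.52 -0.    1.32  1.73]
shift tool now (share150) [ 0.5423 -0.3526 -0.1597] in target frame [ 0.5424 -0.3555 -0.1527] turn deg [ 1.11  0.01 -0.01] share60 [ 0.0185  0.0001 -0.0002]
```

View pics/w1f.png

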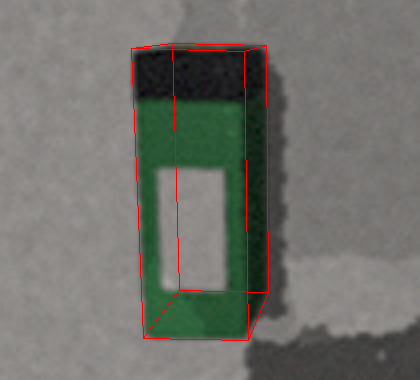

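Call:
{"op": "move_arm", "data": {
  "targets": [
    [[1,0.18,-0.119,-0.052,0.006,0,0],[1,0.18,-0.119,-0.052,0.006,0,0],[1,0.18,-0.119,-0.052,0.006,0,0],[1,0,0,0,0,0,0],[1,0,0,0,0,0,0]]
  ]
}}

```text
time_s: 3.25
eef_pos: [444.8, 339.2, 150.7]
ee_rot: [-0.062, -0.704, -0.062, 0.704]
force: [0.5, -0.3, 0.5]
grip_width: 1.004
```

```bash
python3 - <<'E'
from look import *
s,im,o=look('w2',['green'])
m=o['green'][0]['pixels'].astype(np.float32)
p,c=fit([('wrist',m,s)],GREEN,(445,339,.175));print(p,c)
v=im[:,:,::-1].copy()
q=proj('wrist',tf(GREEN[0],*p),s)
for a in range(8):
  for b in range(a):
    if bin(a^b).count('1')==1: cv2.line(v,tuple(np.int32(q[a]+.5)),tuple(np.int32(q[b]+.5)),(0,0,255),1)
cv2.imwrite('pics/w2f.png',v)
plan((p[0],p[1],28),p[2]+np.pi)
E
```

```text
t 3.25 pos [444.8 339.2 150.7] x [-1.e-04 -2.e-04 -1.e+00] yawZ -169.91 F [ 0.49 -0.34  0.49] T [-0.03  0.03  0.03] grip 1.004 j [ 0.44  0.46  1.5  -0.    1.18  1.84]
green 0.9 [177.  89.] 5509
green 0.66 [190. 254.] 3367
(np.float64(108.70370370370347), np.float64(196.77777777777783), np.float64(0.3527777777777775)) 1.0
t 3.35 pos [445.3 339.3 151.8] x [ 2.1e-03  8.0e-04 -1.0e+00] yawZ -169.94 F [-0.58  0.12  0.51] T [-0.    0.01  0.04] grip 1.0 j [ 0.44  0.46  1.5  -0.    1.18  1.84]
shift tool now (share150) [0.82   0.5441 2.3771] in target frame [0.8255 0.1167 2.4339] turn deg [-1.015e+01 -1.300e-01  1.000e-02] share60 [-0.1691 -0.0022  0.0002]
```

View pics/w2f.png

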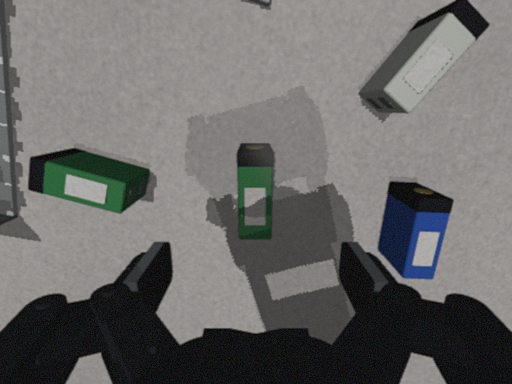

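```bash
python3 - <<'E'
from look import *
s,im,o=look('w3',['green'])
rs=min(o['green'],key=lambda r:abs(r['point'][1]-255))
m=rs['pixels'].astype(np.float32)
p,c=fit([('wrist',m,s)],GREEN,(445,339,.175));print(p,c)
q=proj('wrist',tf(GREEN[0],*p),s);print(np.round(q))
plan((p[0],p[1],28),p[2]+np.pi)
E
```

```text
t 3.35 pos [445.3 339.3 151.8] x [ 2.1e-03  8.0e-04 -1.0e+00] yawZ -169.94 F [-0.58  0.12  0.51] T [-0.    0.01  0.04] grip 1.0 j [ 0.44  0.46  1.5  -0.    1.18  1.84]
green 0.88 [192. 254.] 3230
green 0.69 [180.  88.] 5509
(np.float64(445.0784044672149), np.float64(338.931152706452), np.float64(0.16678678637420064)) 0.050735294818878174
[[268. 216.]
 [271. 240.]
 [241. 216.]
 [238. 239.]
 [270. 143.]
 [274. 151.]
 [241. 142.]
 [237. 151.]]
t 3.45 pos [445.2 339.5 151.7] x [ 2.1e-03  9.0e-04 -1.0e+00] yawZ -169.93 F [-0.28 -0.18  0.05] T [-0.04  0.02  0.06] grip 0.998 j [ 0.44  0.46  1.5  -0.    1.18  1.84]
shift tool now (share150) [0.8248 0.0044 0.0031] in target frame [0.8248 0.004  0.0012] turn deg [ 0.52 -0.13  0.03] share60 [ 0.0086 -0.0021  0.0005]
```

Call:
{"op": "move_arm", "data": {
  "targets": [
    [[1,0.27,0.002,0.001,0.008,0,0],[1,0.28,0.002,0,0,0,0],[1,0.2,0,0,0,0,0],[1,0.08,0,0,0,0,0],[1,0,0,0,0,0,0]]
  ]
}}

```text
time_s: 3.95
eef_pos: [444.5, 339.1, 25.5]
ee_rot: [-0.059, -0.704, -0.059, 0.705]
force: [0.5, 0.6, 0.4]
grip_width: 1.0
```

Call:
{"op": "move_arm", "data": {
  "targets": [
    [[0.2,0,0,0,0,0,0],[0.2,0,0,0,0,0,0],[0.2,0,0,0,0,0,0],[0.2,0,0,0,0,0,0],[0.2,0,0,0,0,0,0]]
  ],
  "force": 60
}}

```text
time_s: 4.45
eef_pos: [445.0, 339.8, 26.8]
ee_rot: [0.059, 0.705, 0.06, -0.704]
force: [-0.9, -0.2, 5.9]
grip_width: 0.339
```

```bash
python3 - <<'E'
from look import *
s,im,o=look('w4',['green'])
E
```

```text
t 4.45 pos [445.  339.8  26.8] x [ 1.5e-03  8.0e-04 -1.0e+00] yawZ -170.35 F [-0.93 -0.21  5.89] T [-0.03  0.21 -0.03] grip 0.339 j [0.44 0.63 1.6  0.   0.91 1.85]
green 0.91 [245. 255.] 11001
green 0.77 [239.  32.] 6304
```

View pics/w4.png

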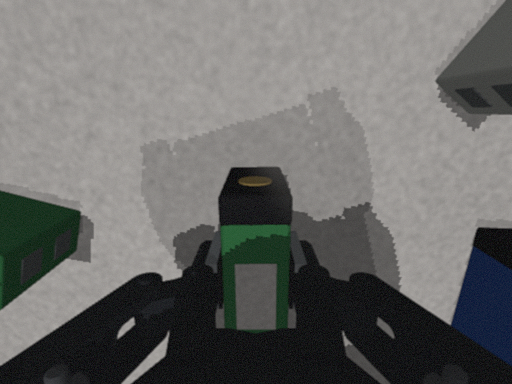

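Call:
{"op": "move_arm", "data": {
  "targets": [
    [[0.2,0,0,0,0,0,0],[0.2,-0.05,0,0,0,0,0],[0.2,-0.25,0,0,0,0,0],[0.2,-0.3,0,0,0,0,0],[0.2,-0.3,0,0,0,0,0]]
  ]
}}

```text
time_s: 5.05
eef_pos: [444.0, 339.2, 162.4]
ee_rot: [-0.06, -0.704, -0.059, 0.705]
force: [1.1, 0.8, -1.9]
grip_width: 0.344
```

```bash
python3 - <<'E'
from look import *
# approach over dock, 60 mm short of channel along -x, dock est
x,y,a=546,-107,-.054
t=tf([[-60,0,165]],x,y,a)[0];print(t)
plan(t,a+np.pi)
s,im,o=look('w5',['green'])
E
```

```text
[ 486.08745874 -103.76157441  165.        ]
t 5.05 pos [444.  339.2 162.4] x [-1.1e-03 -6.0e-04 -1.0e+00] yawZ -170.36 F [ 1.12  0.77 -1.93] T [ 0.04 -0.05 -0.03] grip 0.344 j [ 0.44  0.45  1.49 -0.    1.2   1.85]
shift tool now (share150) [-0.0162  2.9583  0.2181] in target frame [-0.0175  2.9336 -0.4394] turn deg [12.74  0.07 -0.03] share60 [ 0.2123  0.0011 -0.0005]
t 5.05 pos [444.  339.2 162.4] x [-1.1e-03 -6.0e-04 -1.0e+00] yawZ -170.36 F [ 1.12  0.77 -1.93] T [ 0.04 -0.05 -0.03] grip 0.344 j [ 0.44  0.45  1.49 -0.    1.2   1.85]
green 0.68 [176.  93.] 4948
green 0.6 [245. 255.] 10992
```

View pics/w5.png

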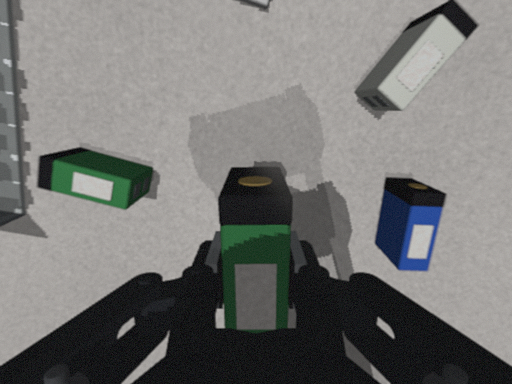

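Call:
{"op": "move_arm", "data": {
  "targets": [
    [[0.2,0,0.2,0.01,0.106,0,0],[0.2,0,0.29,-0.01,0.106,0,0],[0.2,0,0.29,-0.044,0,0,0],[0.2,0,0.29,-0.044,0,0,0],[0.2,0,0.29,-0.044,0,0,0]]
  ]
}}

```text
time_s: 5.65
eef_pos: [464.2, 133.2, 160.1]
ee_rot: [0.019, -0.706, 0.019, 0.707]
force: [0.6, 0.1, -2.8]
grip_width: 0.344
```

Call:
{"op": "move_arm", "data": {
  "targets": [
    [[0.2,0,0.29,-0.044,0,0,0],[0.2,0,0.29,-0.044,0,0,0],[0.2,0,0.29,-0.044,0,0,0],[0.2,0,0.29,-0.044,0,0,0],[0.2,0,0.29,-0.044,0,0,0]]
  ]
}}

```text
time_s: 6.15
eef_pos: [485.5, -85.7, 160.2]
ee_rot: [0.019, -0.706, 0.019, 0.707]
force: [1.1, 0.2, -2.7]
grip_width: 0.346
```

Call:
{"op": "move_arm", "data": {
  "targets": [
    [[0.2,0,0.13,-0.05,0,0,0],[0.2,0,0,0,0,0,0],[0.2,0,0,0,0,0,0]]
  ]
}}

```text
time_s: 6.45
eef_pos: [492.0, -103.6, 160.0]
ee_rot: [0.02, -0.706, 0.019, 0.707]
force: [1.1, 0.8, -2.1]
grip_width: 0.344
```

```bash
python3 - <<'E'
from look import *
import pickle
x,y,a=546,-107,-.054
t=tf([[-60,0,165]],x,y,a)[0];print(t)
plan(t,a+np.pi)
s,im,o=look('w6',['green','dock','stops','plunger'])
pickle.dump((s,im,o),open('w6.pkl','wb'))
E
```

```text
[ 486.08745874 -103.76157441  165.        ]
t 6.45 pos [ 492.  -103.6  160. ] x [-0.0016  0.001  -1.    ] yawZ 176.89 F [ 1.11  0.76 -2.09] T [ 0.03 -0.01 -0.01] grip 0.344 j [-0.44  0.33  1.66  0.    1.14  1.18]
shift tool now (share150) [-0.033   0.0033  0.0396] in target frame [-0.033   0.0033  0.0395] turn deg [-0.02  0.1   0.05] share60 [-0.0003  0.0016  0.0009]
t 6.45 pos [ 492.  -103.6  160. ] x [-0.0016  0.001  -1.    ] yawZ 176.89 F [ 1.11  0.76 -2.09] T [ 0.03 -0.01 -0.01] grip 0.344 j [-0.44  0.33  1.66  0.    1.14  1.18]
green 0.92 [248. 255.] 10852
dock 0.71 [ 93. 256.] 23288
stops 0.58 [ 42. 267.] 937
plunger 0.73 [ 55. 257.] 330
```

View pics/w6.png

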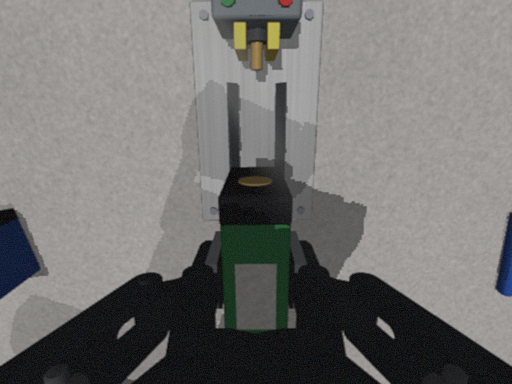

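```bash
cat > ov.py <<'E'
from look import *
BOXES=[box(-100,110,-60,60,12,12),box(78,102,-32,32,12,75),box(60,78,8,17,12,68),box(60,78,-17,-8,12,68),box(-85,40,-27,-23.5,34,34),box(-85,40,23.5,27,34,34),box(48,60,-5,5,50,50),box(-85,40,-18,18,12,12)]
def overlay(im,s,p,name,crop,f,extra=None):
    v=cv2.resize(im[:,:,::-1],None,fx=f,fy=f,interpolation=cv2.INTER_CUBIC)
    for i,bx in enumerate(BOXES):
        q=proj('wrist',tf(bx,*p),s)
        for a in range(8):
          for b in range(a):
            if bin(a^b).count('1')==1: cv2.line(v,tuple(np.int32((q[a]+.5)*f)),tuple(np.int32((q[b]+.5)*f)),[(0,0,255),(255,0,255),(255,255,0),(255,255,0),(0,255,0),(0,255,0),(255,0,0),(0,128,255)][i],1)
    r0,r1,c0,c1=crop
    cv2.imwrite(f'pics/{name}.png',v[r0*f:r1*f,c0*f:c1*f])
E
python3 - <<'E'
from ov import *
import pickle
s,im,o=pickle.load(open('w6.pkl','rb'))
overlay(im,s,(546,-107,-.054),'ov1',(0,190,170,350),4)
overlay(im,s,(9999,-107,-.054),'ov0',(0,190,170,350),4)
E
```

```text
(no output)
```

View pics/ov1.png

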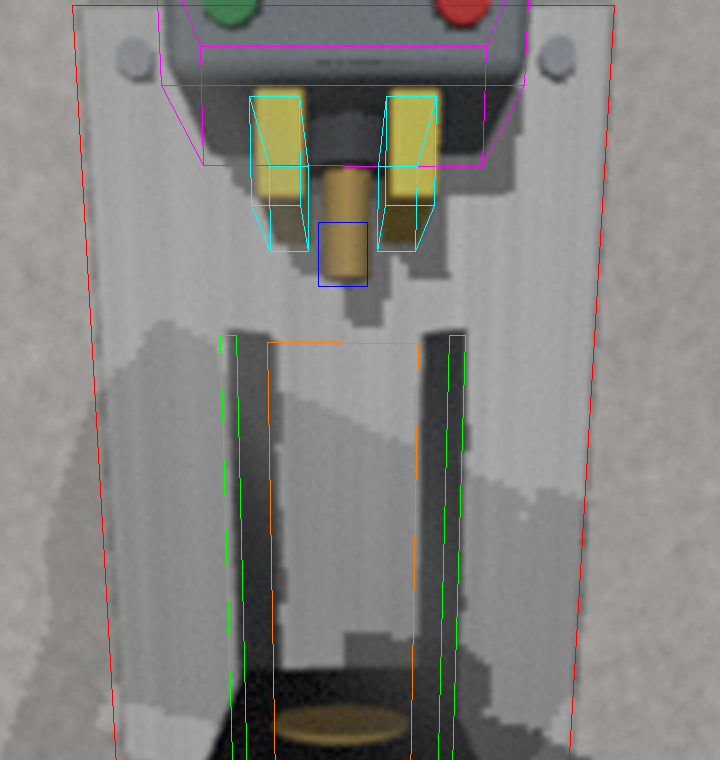

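View pics/ov0.png

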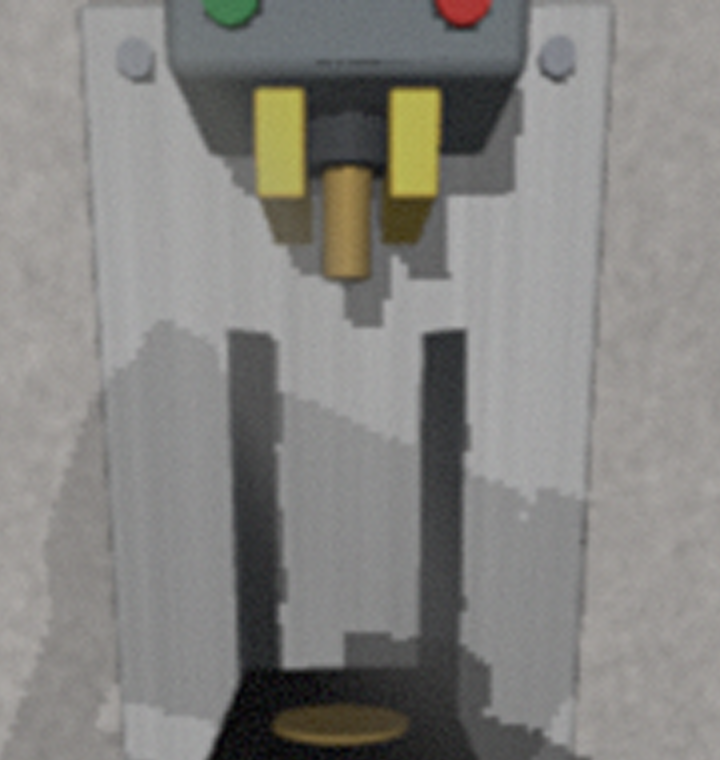

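```bash
cat > fitd.py <<'E'
from ov import *
from scipy.optimize import least_squares
def fitd(s,pts,lines,p0,free_cam=False):
    # pts: (dock xyz,(col,row) or None entries) ; lines: (A,B dock pts on line, pixel pt)
    def res(v):
        p=(p0[0]+v[0],p0[1]+v[1],p0[2]+v[2]/100);r=[]
        off=np.array(v[3:5]) if free_cam else np.zeros(2)
        for P,uv in pts:
            q=proj('wrist',tf([P],*p),s)[0]+off
            for k in(0,1):
                if uv[k] is not None:r.append(q[k]-uv[k])
        for A,B,uv in lines:
            q=proj('wrist',tf([A,B],*p),s)+off;d=q[1]-q[0];d/=np.linalg.norm(d);w=np.array(uv)-q[0]
            r.append(d[0]*w[1]-d[1]*w[0])
        return r
    o=least_squares(res,[0]*(5 if free_cam else 3),loss='soft_l1')
    return (p0[0]+o.x[0],p0[1]+o.x[1],p0[2]+o.x[2]/100),np.round(res(o.x),2),o.x
E
cat > meas6.py <<'E'
from fitd import *
import pickle
s,im,o=pickle.load(open('w6.pkl','rb'))
px=lambda u,v:(170+u/4-.5 if u is not None else None, v/4-.5 if v is not None else None)
pts=[((60,17,68),px(254,198)),((60,8,68),px(304,198)),((60,-8,68),px(390,197)),((60,-17,68),px(438,197)),
((48,5,50),px(323,None)),((48,-5,50),px(369,None)),((40,27,34),px(228,332)),((40,-27,34),px(466,332))]
L,Rr=((-100,60,12),(110,60,12)),((-100,-60,12),(110,-60,12))
lines=[(*L,px(83,50)),(*L,px(103,400)),(*L,px(125,755)),(*Rr,px(611,50)),(*Rr,px(590,450)),(*Rr,px(573,755)),(((-85,-27,34)),(40,-27,34),px(462,600)),(((-85,27,34)),(40,27,34),px(239,600))]
E
python3 - <<'E'
from meas6 import *
p,r,_=fitd(s,pts,lines,(546,-107,-.054));print(p);print(r)
p2,r,v=fitd(s,pts,lines,(546,-107,-.054),True);print(p2,v);print(r)
overlay(im,s,p,'ov2',(0,190,170,350),4)
# module expected, in tool frame: underside at tool x=+27, centre at z,y=0
M=Rt(s);P=s['eef_pos']+(M@np.array([[27-38,0,-40]]).T).T
print('nose exp',proj('wrist',P,s),'seen',170+341/4-.5,725/4-.5)
E
```

```text
(np.float64(547.1172435669645), np.float64(-108.27294384848278), np.float64(-0.045790058694383254))
[ 0.42  0.28 -0.02  0.18 -0.06  0.27  0.01  0.17 -0.11  0.61 -0.9  -0.41
  0.93 -0.87  1.57  0.89  0.62 -0.66 -0.56 -0.73 -0.36  1.32]
(np.float64(545.5297874195858), np.float64(-106.60882130629454), np.float64(-0.04888279909185375)) [-0.47021258  0.39117869  0.51172009  1.74593626 -2.38430328]
[ 0.35  0.28 -0.11  0.23 -0.21  0.39 -0.17  0.33 -0.1   0.59 -0.75 -0.86
  0.96 -1.12  1.1   0.54  0.4  -0.85 -0.6  -0.66 -0.29  1.24]
nose exp [[253.87544646 180.65230166]] seen 254.75 180.75
```

View pics/ov2.png

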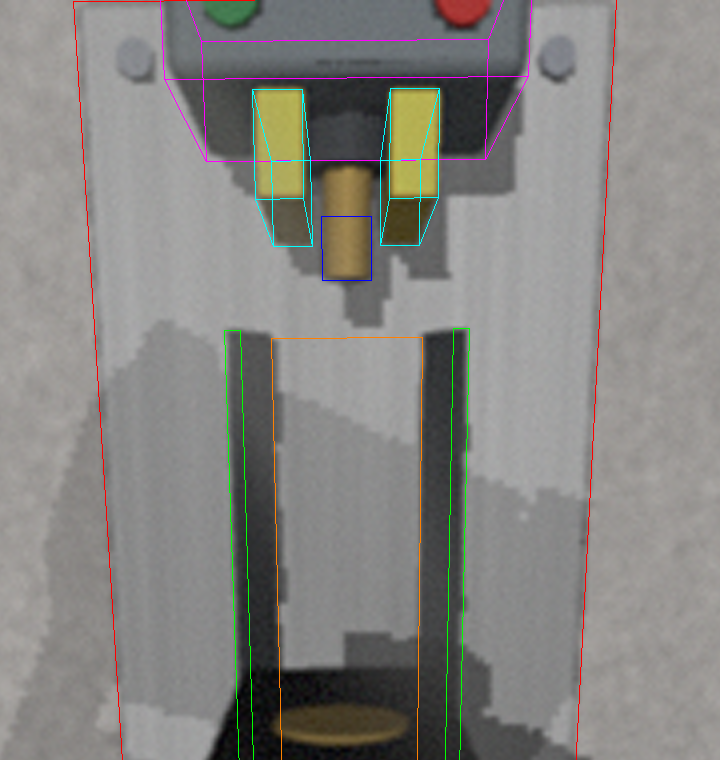

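```bash
python3 - <<'E'
from h import *
p=(547,-108.1,-.047)
t=tf([[-24,0,80]],*p)[0];print(t);plan(t,p[2]+np.pi)
E
```

```text
[ 523.02650312 -106.97241525   80.        ]
t 6.7 pos [ 492.5 -103.   160.8] x [-2.e-04  1.e-04 -1.e+00] yawZ 177.0 F [-0.54 -0.04 -2.49] T [0.01 0.03 0.03] grip 0.34 j [-0.44  0.33  1.66  0.    1.14  1.18]
shift tool now (share150) [ 0.5384  0.0157 -0.2049] in target frame [ 0.5385  0.0168 -0.2047] turn deg [-0.31  0.01  0.01] share60 [-0.0052  0.0002  0.0001]
```

Call:
{"op": "move_arm", "data": {
  "targets": [
    [[0.2,0,0.008,-0.1,-0.005,0,0],[0.2,0.1,0.008,-0.105,0,0,0],[0.2,0.22,0,0,0,0,0],[0.2,0.22,0,0,0,0,0],[0.2,0,0,0,0,0,0]]
  ]
}}

```text
time_s: 7.2
eef_pos: [521.0, -106.4, 76.3]
ee_rot: [0.018, -0.704, 0.016, 0.709]
force: [-0.8, -0.1, -1.9]
grip_width: 0.346
```

```bash
python3 - <<'E'
from ov import *
import pickle
s,im,o=look('w7',[])
s=info()
pickle.dump((s,im,o),open('w7.pkl','wb'))
p=(547,-108.1,-.047)
overlay(im,s,p,'ov3',(0,190,170,350),4)
t=tf([[-24,0,80]],*p)[0];print(t);plan(t,p[2]+np.pi)
E
```

```text
t 7.2 pos [ 521.  -106.4   76.3] x [-0.0072  0.0033 -1.    ] yawZ 177.27 F [-0.78 -0.11 -1.93] T [ 0.   -0.02 -0.03] grip 0.346 j [-0.42  0.51  1.66  0.    0.99  1.2 ]
t 7.25 pos [ 522.4 -107.1   78.9] x [-0.0032  0.0014 -1.    ] yawZ 177.26 F [-0.55  0.21 -1.36] T [ 0.01 -0.01  0.04] grip 0.345 j [-0.42  0.5   1.65 -0.    0.99  1.2 ]
[ 523.02650312 -106.97241525   80.        ]
t 7.25 pos [ 522.4 -107.1   78.9] x [-0.0032  0.0014 -1.    ] yawZ 177.26 F [-0.55  0.21 -1.36] T [ 0.01 -0.01  0.04] grip 0.345 j [-0.42  0.5   1.65 -0.    0.99  1.2 ]
shift tool now (share150) [-0.0071 -0.0012 -0.0042] in target frame [-0.0071 -0.0012 -0.0042] turn deg [-0.05  0.19  0.07] share60 [-0.0008  0.0031  0.0012]
```

View pics/w7.png

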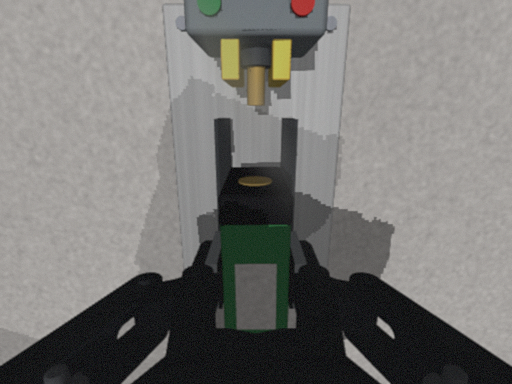

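View pics/ov3.png

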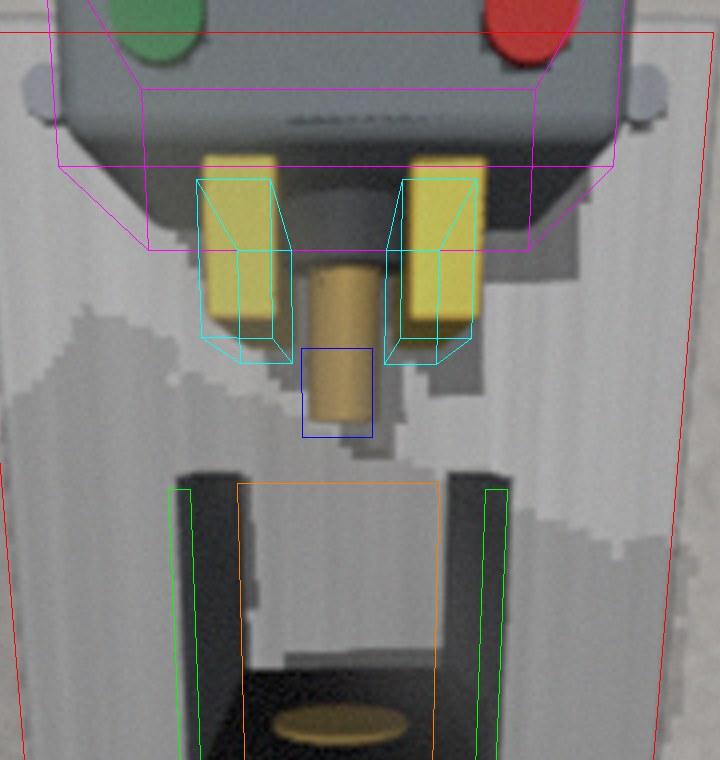

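```bash
python3 - <<'E'
from ov import *
import pickle
s,im,o=look('w8',[])
pickle.dump((s,im,o),open('w8.pkl','wb'))
p=(547,-108.1,-.047)
overlay(im,s,p,'ov4',(0,190,170,350),4)
E
```

```text
t 7.25 pos [ 522.4 -107.1   78.9] x [-0.0032  0.0014 -1.    ] yawZ 177.26 F [-0.55  0.21 -1.36] T [ 0.01 -0.01  0.04] grip 0.345 j [-0.42  0.5   1.65 -0.    0.99  1.2 ]
```

View pics/ov4.png

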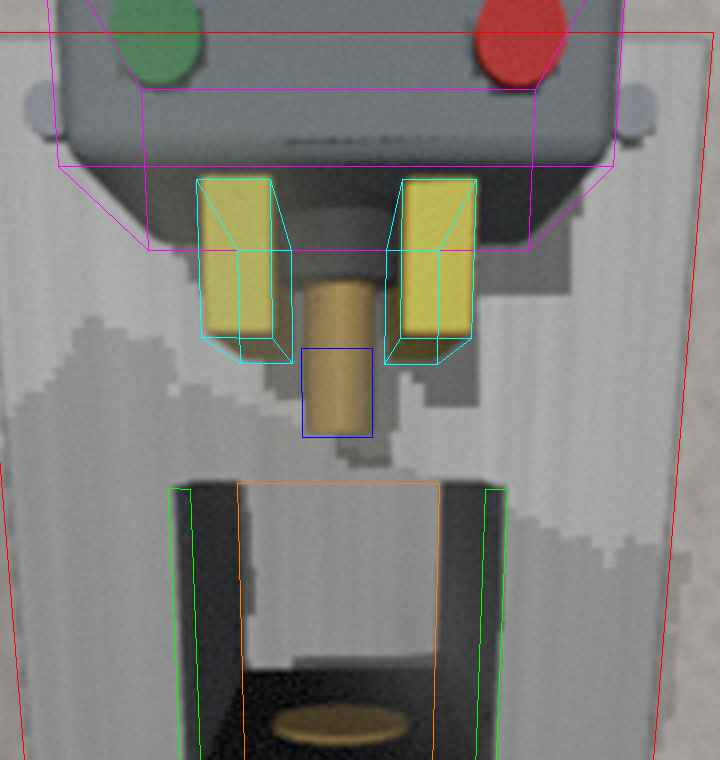

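Call:
{"op": "move_arm", "data": {
  "targets": [
    [[0.2,0.1,0,0,0,0,0],[0.2,0.1,0,0,0,0,0],[0.2,0.03,0,0,0,0,0],[0.2,0,0,0,0,0,0],[0.2,0,0,0,0,0,0]]
  ]
}}

```text
time_s: 7.8
eef_pos: [523.9, -108.1, 46.7]
ee_rot: [-0.017, 0.708, -0.017, -0.706]
force: [-0.4, 0.1, -2.4]
grip_width: 0.345
```

```bash
python3 - <<'E'
from ov import *
import pickle
p=(547.3,-108.3,-.047)
t=tf([[-24,0,39]],*p)[0];print(t);plan(t,p[2]+np.pi)
s,im,o=look('w9',[])
overlay(im,s,p,'ov5',(0,190,170,350),4)
E
```

```text
[ 523.32650312 -107.17241525   39.        ]
t 7.8 pos [ 523.9 -108.1   46.7] x [ 2.e-03 -9.e-04 -1.e+00] yawZ 177.23 F [-0.38  0.11 -2.43] T [0.02 0.01 0.02] grip 0.345 j [-0.42  0.55  1.67  0.    0.91  1.2 ]
shift tool now (share150) [ 0.0513 -0.0062  0.0043] in target frame [ 0.0513 -0.0061  0.0042] turn deg [-0.08 -0.12 -0.05] share60 [-0.0013 -0.002  -0.0008]
t 7.8 pos [ 523.9 -108.1   46.7] x [ 2.e-03 -9.e-04 -1.e+00] yawZ 177.23 F [-0.38  0.11 -2.43] T [0.02 0.01 0.02] grip 0.345 j [-0.42  0.55  1.67  0.    0.91  1.2 ]
```

View pics/ov5.png

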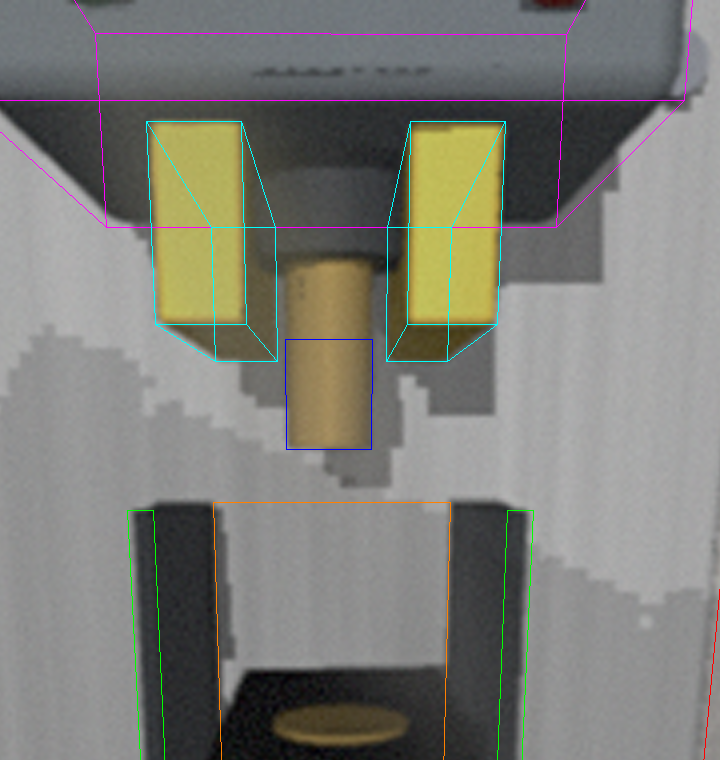

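Call:
{"op": "move_arm", "data": {
  "targets": [
    [[0.2,0.01,-0.006,0,0,0,0],[0.2,0.02,0,0,0,0,0],[0.2,0.01,0,0,0,0,0],[0.2,0,0,0,0,0,0],[0.2,0,0,0,0,0,0]]
  ]
}}

```text
time_s: 8.35
eef_pos: [523.2, -107.0, 39.3]
ee_rot: [0.017, -0.707, 0.017, 0.707]
force: [-0.1, -0.8, -2.6]
grip_width: 0.344
```

```bash
python3 - <<'E'
from ov import *
p=(547.3,-108.3,-.047)
t=tf([[-24,0,39]],*p)[0];print(t);plan(t,p[2]+np.pi)
E
```

```text
[ 523.32650312 -107.17241525   39.        ]
t 8.35 pos [ 523.2 -107.    39.3] x [-1.e-04  1.e-04 -1.e+00] yawZ 177.22 F [-0.08 -0.77 -2.63] T [-0.04 -0.01  0.04] grip 0.344 j [-0.42  0.56  1.68  0.    0.9   1.2 ]
shift tool now (share150) [ 0.0017  0.0012 -0.0007] in target frame [ 0.0017  0.0012 -0.0007] turn deg [-0.08  0.01  0.  ] share60 [-0.0014  0.0001  0.    ]
```

Call:
{"op": "move_arm", "data": {
  "targets": [
    [[0.2,0.005,0,0,0,0,0],[0.2,0,0,0,0,0,0]]
  ]
}}

```text
time_s: 8.55
eef_pos: [523.3, -107.0, 38.8]
ee_rot: [-0.017, 0.707, -0.017, -0.707]
force: [-0.4, -0.1, 1.5]
grip_width: 0.342
```

Call:
{"op": "move_arm", "data": {
  "targets": [
    [[0.2,0.005,0,0,0,0,0],[0.2,0,0,0,0,0,0]]
  ]
}}

```text
time_s: 8.75
eef_pos: [523.3, -107.0, 38.8]
ee_rot: [-0.017, 0.707, -0.017, -0.707]
force: [-5.3, 2.5, 9.7]
grip_width: 0.342
```

Call:
{"op": "move_arm", "data": {
  "targets": [
    [[0.2,-0.005,0,0,0,0,0],[0.2,0,0,0,0,0,0]]
  ]
}}

```text
time_s: 8.95
eef_pos: [523.3, -107.0, 38.8]
ee_rot: [-0.017, 0.707, -0.017, -0.707]
force: [-1.9, 0.7, 2.4]
grip_width: 0.345
```

```bash
python3 - <<'E'
from ov import *
p=(547.3,-108.3,-.047)
t=tf([[20,0,39]],*p)[0];print(t);plan(t,p[2]+np.pi)
s,im,o=look('w10',[])
overlay(im,s,p,'ov6',(0,190,170,350),4)
E
```

```text
[ 567.27791407 -109.23965396   39.        ]
t 8.95 pos [ 523.3 -107.    38.8] x [ 3.e-04 -1.e-04 -1.e+00] yawZ 177.22 F [-1.91  0.72  2.39] T [0.07 0.3  0.01] grip 0.345 j [-0.42  0.56  1.68  0.    0.9   1.2 ]
shift tool now (share150) [-0.0012  0.0006 -0.2934] in target frame [-0.0013  0.001  -0.2934] turn deg [-0.08 -0.02 -0.01] share60 [-0.0014 -0.0003 -0.0001]
t 8.95 pos [ 523.3 -107.    38.8] x [ 3.e-04 -1.e-04 -1.e+00] yawZ 177.22 F [-1.91  0.72  2.39] T [0.07 0.3  0.01] grip 0.345 j [-0.42  0.56  1.68  0.    0.9   1.2 ]
```

View pics/ov6.png

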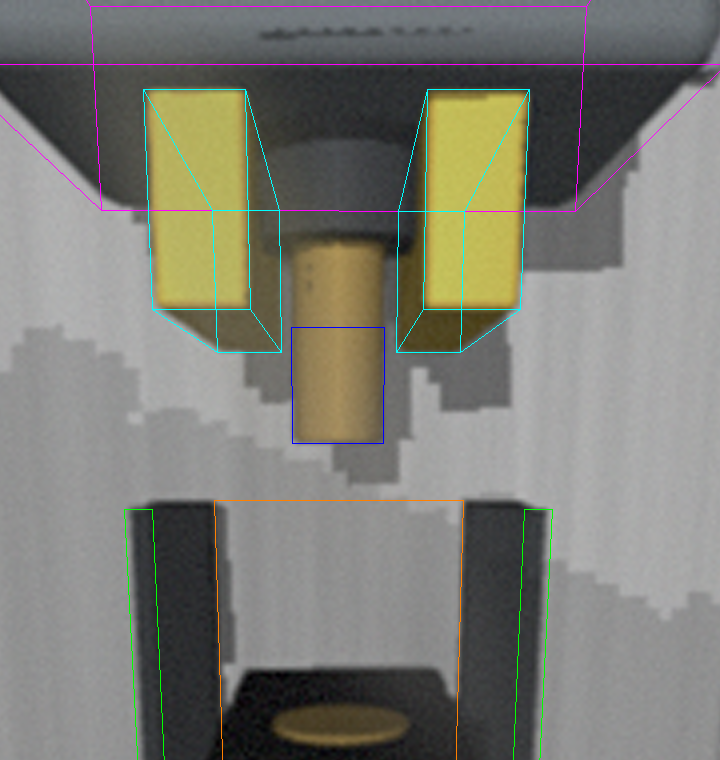

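Call:
{"op": "move_arm", "data": {
  "targets": [
    [[0.2,0,0,-0.03,0,0,0],[0.2,0,0,-0.05,0,0,0],[0.2,0,0,-0.05,0,0,0],[0.2,0,0,-0.04,0,0,0],[0.2,0,0,-0.02,0,0,0]]
  ]
}}

```text
time_s: 9.5
eef_pos: [551.6, -108.4, 38.9]
ee_rot: [0.017, -0.706, 0.017, 0.707]
force: [-6.7, 0.9, 8.5]
grip_width: 0.34
```

```bash
python3 - <<'E'
from ov import *
p=(547.3,-108.3,-.047)
t=tf([[20,0,39]],*p)[0];plan(t,p[2]+np.pi)
s,im,o=look('w11',[])
E
```

```text
t 9.5 pos [ 551.6 -108.4   38.9] x [-0.0013 -0.     -1.    ] yawZ 177.24 F [-6.66  0.92  8.54] T [-0.02  1.11 -0.01] grip 0.34 j [-0.4   0.61  1.59 -0.    0.94  1.22]
shift tool now (share150) [-0.0011  0.0002 -0.1047] in target frame [-0.0009  0.0004 -0.1047] turn deg [-0.07  0.07 -0.01] share60 [-0.0011  0.0012 -0.0001]
t 9.5 pos [ 551.6 -108.4   38.9] x [-0.0013 -0.     -1.    ] yawZ 177.24 F [-6.66  0.92  8.54] T [-0.02  1.11 -0.01] grip 0.34 j [-0.4   0.61  1.59 -0.    0.94  1.22]
```

View pics/w11.png

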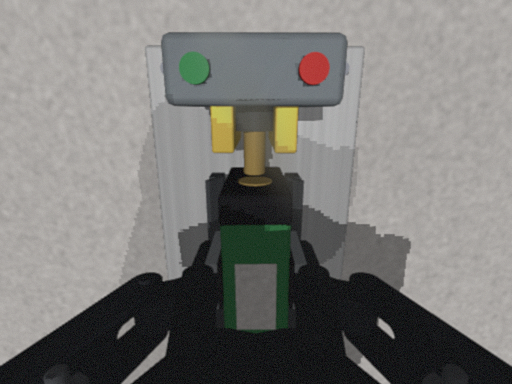

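Call:
{"op": "move_arm", "data": {
  "targets": [
    [[0.2,-0.003,0,-0.01,0,0,0],[0.2,0,0,-0.01,0,0,0],[0.2,0,0,0,0,0,0]]
  ]
}}

```text
time_s: 9.85
eef_pos: [554.8, -108.5, 38.9]
ee_rot: [-0.017, 0.707, -0.017, -0.707]
force: [-1.2, -0.3, 0.2]
grip_width: 0.343
```

```bash
python3 - <<'E'
from ov import *
p=(547.3,-108.3,-.047)
t=tf([[20,0,39]],*p)[0];plan(t,p[2]+np.pi)
E
```

```text
t 9.85 pos [ 554.8 -108.5   38.9] x [ 1.e-04  0.e+00 -1.e+00] yawZ 177.22 F [-1.16 -0.34  0.22] T [-0.02  0.02 -0.08] grip 0.343 j [-0.4   0.62  1.58  0.    0.94  1.22]
shift tool now (share150) [-0.001   0.0007 -0.0832] in target frame [-0.001   0.0009 -0.0832] turn deg [-0.09 -0.    0.  ] share60 [-0.0014 -0.0001  0.    ]
```

Light floor contact, plunger about to touch (12.5 mm left). Pressing in slowly.

Call:
{"op": "move_arm", "data": {
  "targets": [
    [[0.2,0,0,-0.01,0,0,0],[0.2,0,0,-0.01,0,0,0],[0.2,0,0,-0.01,0,0,0],[0.2,0,0,0,0,0,0]]
  ]
}}

```text
time_s: 10.25
eef_pos: [558.6, -108.7, 38.9]
ee_rot: [0.017, -0.706, 0.017, 0.708]
force: [-6.5, -0.1, 3.9]
grip_width: 0.345
```

Call:
{"op": "move_arm", "data": {
  "targets": [
    [[0.2,0,0,-0.01,0,0,0],[0.2,0,0,-0.01,0,0,0],[0.2,0,0,-0.01,0,0,0],[0.2,0,0,0,0,0,0]]
  ]
}}

```text
time_s: 10.65
eef_pos: [562.7, -108.9, 38.9]
ee_rot: [0.017, -0.706, 0.017, 0.708]
force: [-8.3, 0.8, 5.1]
grip_width: 0.341
```

```bash
python3 - <<'E'
from ov import *
p=(547.3,-108.3,-.047)
t=tf([[20,0,39]],*p)[0];plan(t,p[2]+np.pi)
s,im,o=look('w12',[])
overlay(im,s,p,'ov7',(50,240,170,350),4)
E
```

```text
t 10.65 pos [ 562.7 -108.9   38.9] x [-3.e-03  5.e-04 -1.e+00] yawZ 177.24 F [-8.29  0.76  5.07] T [-0.05  1.25  0.03] grip 0.341 j [-0.4   0.63  1.55 -0.    0.96  1.22]
shift tool now (share150) [-0.0007  0.0009 -0.0306] in target frame [-0.0006  0.001  -0.0306] turn deg [-0.07  0.17  0.02] share60 [-0.0012  0.0029  0.0003]
t 10.65 pos [ 562.7 -108.9   38.9] x [-3.e-03  5.e-04 -1.e+00] yawZ 177.24 F [-8.29  0.76  5.07] T [-0.05  1.25  0.03] grip 0.341 j [-0.4   0.63  1.55 -0.    0.96  1.22]
```

View pics/ov7.png

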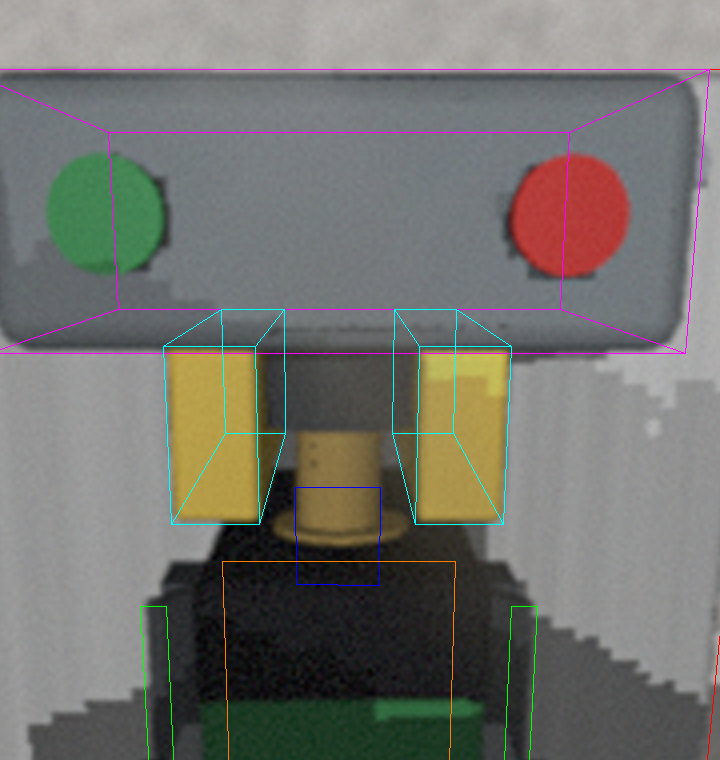

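Call:
{"op": "move_arm", "data": {
  "targets": [
    [[0.2,0,0,-0.01,0,0,0],[0.2,0,0,-0.01,0,0,0],[0.2,0,0,0,0,0,0]]
  ]
}}

```text
time_s: 11.0
eef_pos: [565.4, -109.0, 38.9]
ee_rot: [0.017, -0.706, 0.017, 0.708]
force: [-10.5, 0.2, 5.8]
grip_width: 0.343
```

Call:
{"op": "move_arm", "data": {
  "targets": [
    [[0.2,0,0,-0.006,0,0,0],[0.2,0,0,-0.006,0,0,0],[0.2,0,0,0,0,0,0]]
  ]
}}

```text
time_s: 11.3
eef_pos: [567.0, -109.1, 38.9]
ee_rot: [0.017, -0.705, 0.017, 0.708]
force: [-11.8, -0.3, 7.6]
grip_width: 0.342
```

```bash
python3 - <<'E'
from ov import *
p=(547.3,-108.3,-.047)
t=tf([[20,0,39]],*p)[0];plan(t,p[2]+np.pi)
E
```

```text
t 11.3 pos [ 567.  -109.1   38.9] x [-4.3e-03  6.0e-04 -1.0e+00] yawZ 177.24 F [-11.78  -0.33   7.64] T [-0.1   1.73 -0.09] grip 0.342 j [-0.39  0.64  1.54 -0.    0.97  1.23]
shift tool now (share150) [-0.0004  0.0009 -0.002 ] in target frame [-0.0004  0.0009 -0.002 ] turn deg [-0.07  0.25  0.03] share60 [-0.0012  0.0041  0.0004]
```

Call:
{"op": "move_arm", "data": {
  "targets": [
    [[0.2,0,0,-0.005,0,0,0],[0.2,0,0,0,0,0,0]]
  ]
}}

```text
time_s: 11.5
eef_pos: [567.6, -109.1, 38.9]
ee_rot: [0.017, -0.705, 0.017, 0.709]
force: [-12.9, -0.3, 7.2]
grip_width: 0.342
```

Call:
{"op": "move_arm", "data": {
  "targets": [
    [[0.2,0,0,-0.005,0,0,0],[0.2,0,0,0,0,0,0]]
  ]
}}

```text
time_s: 11.7
eef_pos: [567.6, -109.1, 38.9]
ee_rot: [0.017, -0.705, 0.017, 0.709]
force: [-17.5, -0.1, 11.3]
grip_width: 0.345
```

Call:
{"op": "move_arm", "data": {
  "targets": [
    [[0.2,0,0,-0.005,0,0,0],[0.2,0,0,0,0,0,0],[0.2,0,0,0,0,0,0]]
  ]
}}

```text
time_s: 12.0
eef_pos: [567.7, -109.0, 38.9]
ee_rot: [0.017, -0.704, 0.017, 0.71]
force: [-22.4, -0.2, 14.2]
grip_width: 0.342
```

```bash
python3 - <<'E'
from ov import *
p=(547.3,-108.3,-.047)
t=tf([[20,0,39]],*p)[0];plan(t,p[2]+np.pi)
s,im,o=look('w13',[])
overlay(im,s,(9999,0,0),'ov8',(50,240,170,350),4)
im=ctrl.capture('scene')
v=cv2.resize(im[125:205,190:320,::-1],None,fx=6,fy=6,interpolation=cv2.INTER_CUBIC);cv2.imwrite('pics/s13.png',v)
cv2.imwrite('pics/s13full.png',im[:,:,::-1])
E
```

```text
t 12.0 pos [ 567.7 -109.    38.9] x [-0.0084  0.0014 -1.    ] yawZ 177.24 F [-22.4   -0.18  14.19] T [-0.17  3.02 -0.11] grip 0.342 j [-0.39  0.64  1.53 -0.    0.97  1.23]
shift tool now (share150) [-0.0005  0.0015  0.0024] in target frame [-0.0005  0.0015  0.0024] turn deg [-0.07  0.48  0.05] share60 [-0.0012  0.0081  0.0009]
t 12.0 pos [ 567.7 -109.    38.9] x [-0.0084  0.0014 -1.    ] yawZ 177.24 F [-22.4   -0.18  14.19] T [-0.17  3.02 -0.11] grip 0.342 j [-0.39  0.64  1.53 -0.    0.97  1.23]
```

View pics/ov8.png

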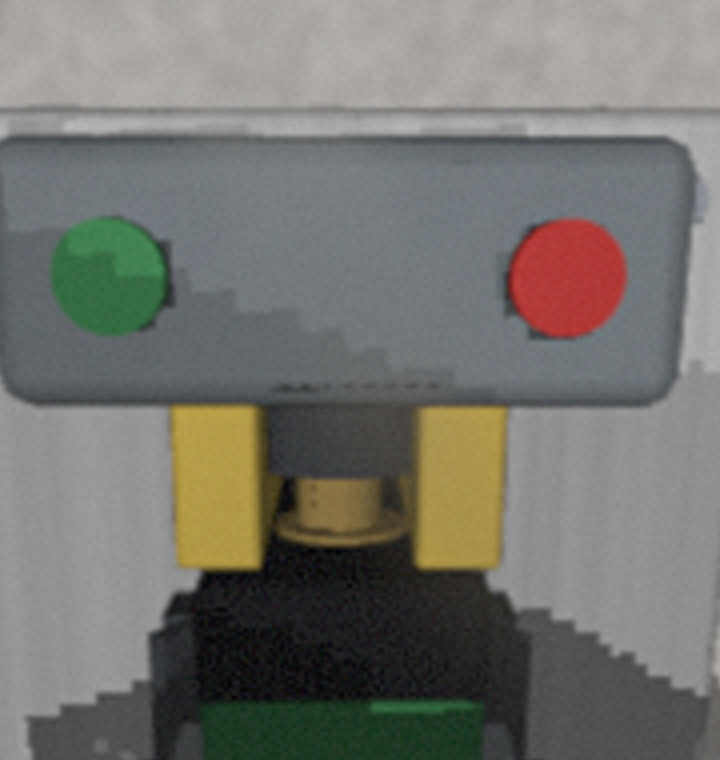

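View pics/s13.png

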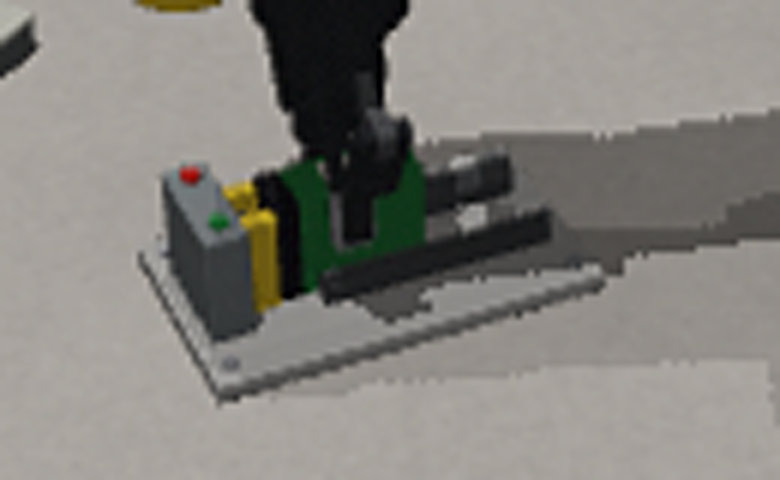

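View pics/s13full.png

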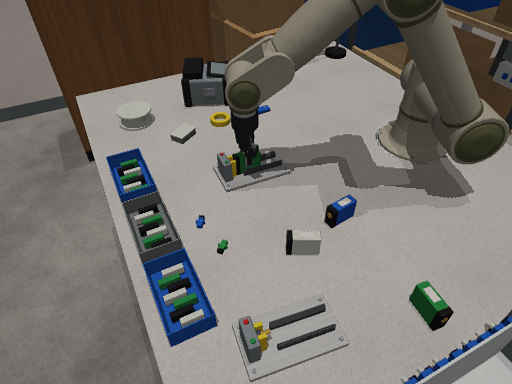

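Call:
{"op": "move_arm", "data": {
  "targets": [
    [[0.2,0,0,0,0,0.004,0],[0.2,0,0,0,0,0.004,0],[0.2,0,0,0,0,0,0]]
  ]
}}

```text
time_s: 12.4
eef_pos: [567.8, -109.1, 38.8]
ee_rot: [-0.017, 0.707, -0.017, -0.707]
force: [-19.0, -0.4, 13.5]
grip_width: 0.341
```

```bash
python3 - <<'E'
from ov import *
p=(547.3,-108.3,-.047)
t=tf([[20,0,39]],*p)[0];plan(t,p[2]+np.pi)
E
```

```text
t 12.4 pos [ 567.8 -109.1   38.8] x [ 5.e-04  9.e-04 -1.e+00] yawZ 177.24 F [-18.98  -0.39  13.52] T [-0.18  3.1  -0.14] grip 0.341 j [-0.39  0.64  1.54  0.    0.96  1.23]
shift tool now (share150) [-0.0012  0.0012  0.0034] in target frame [-0.0012  0.0012  0.0034] turn deg [-0.07 -0.03  0.05] share60 [-0.0012 -0.0004  0.0009]
```

Call:
{"op": "move_arm", "data": {
  "targets": [
    [[0.2,-0.002,0,-0.004,0,0,0],[0.2,0,0,0,0,0.0015,0],[0.2,0,0,0,0,0,0]]
  ]
}}

```text
time_s: 12.7
eef_pos: [567.8, -109.1, 38.8]
ee_rot: [-0.017, 0.707, -0.017, -0.707]
force: [-21.6, 0.2, 12.1]
grip_width: 0.341
```

```bash
python3 - <<'E'
from ov import *
p=(547.3,-108.3,-.047)
t=tf([[20,0,39]],*p)[0];plan(t,p[2]+np.pi)
s,im,o=look('w14',[])
overlay(im,s,p,'ov9',(50,240,170,350),4)
for _ in range(6): im=ctrl.capture('top')
cv2.imwrite('pics/t14.png',im[:,:,::-1])
info()
E
```

```text
t 12.7 pos [ 567.8 -109.1   38.8] x [ 3.0e-04  1.1e-03 -1.0e+00] yawZ 177.24 F [-21.6    0.18  12.1 ] T [-0.27  3.41 -0.19] grip 0.341 j [-0.39  0.64  1.54  0.    0.96  1.23]
shift tool now (share150) [-0.0013  0.0014  0.0035] in target frame [-0.0013  0.0014  0.0035] turn deg [-0.06 -0.01  0.06] share60 [-0.001  -0.0002  0.0011]
t 12.7 pos [ 567.8 -109.1   38.8] x [ 3.0e-04  1.1e-03 -1.0e+00] yawZ 177.24 F [-21.6    0.18  12.1 ] T [-0.27  3.41 -0.19] grip 0.341 j [-0.39  0.64  1.54  0.    0.96  1.23]
t 13.05 pos [ 567.8 -109.1   38.8] x [ 3.0e-04  1.1e-03 -1.0e+00] yawZ 177.25 F [-22.32   0.05  10.92] T [-0.29  3.42 -0.17] grip 0.343 j [-0.39  0.64  1.54  0.    0.96  1.23]
```

View pics/ov9.png

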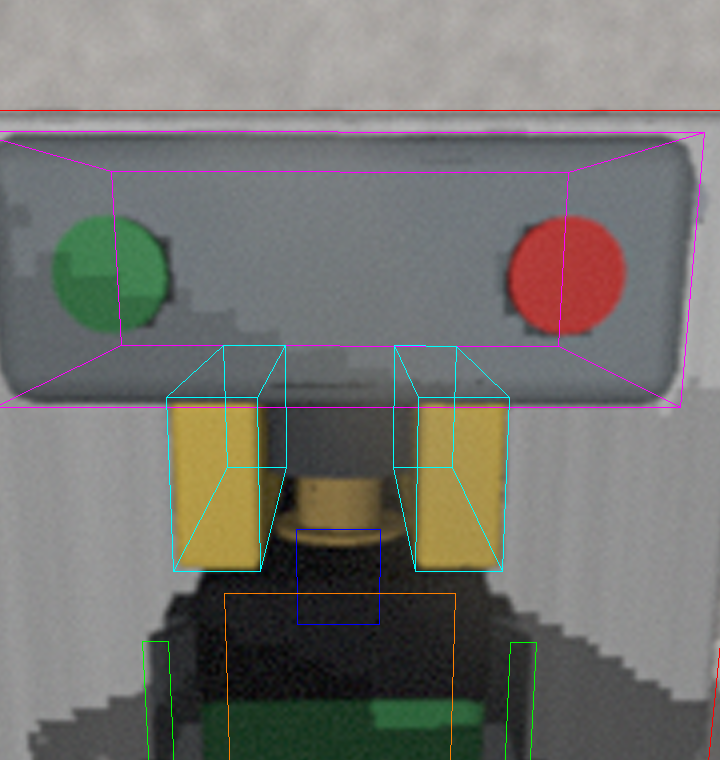

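View pics/t14.png

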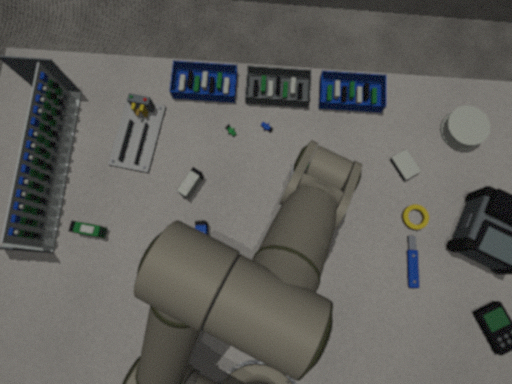

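```bash
python3 - <<'E'
from h import *
print(ctrl.finish_job());info()
E
```

```text
the job is handed in; nothing more can be done
None
the job is handed in; nothing more can be done
```

The green module nearest the robot's base is in the nearest dock, pressed against the yellow stops and still gripped. I handed the job in at about 13 s of the 48 s; no verdict was reported.

- **Pick and insertion:** I gripped it across its width at 60 N. I lowered it flat into the channel with its nose about 32 mm short of the plunger. The floor touched when the underside was at about 12 mm, as expected.
- **Pressing home:** I slid it in slowly. It stopped advancing while the push rose from 13 N to about 22 N, so it is resting on the stops.
- **Last checks:**
  - Position held steady for the last 0.35 s.
  - The tool was upright and in line with the dock to within about 0.1°. A 0.5° pitch that built up during pressing was corrected.
  - The nose sits evenly on both posts in the wrist view.
  - Nothing else seen in the last scene and top pictures had moved. The arm hid part of the blue module in the top view, but the scene view shows it in place.
- **Small disagreements:** My dock estimate puts the nose at about 60.5 mm instead of 60 mm, which is within camera calibration. The arm also presses the module onto the channel floor with about 11–12 N.
- **Not confirmed:** Plunger travel was not measured directly. I judged it from position, force and pictures.

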